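# Push the sweet box down the freshly varnished stock slide

### The arm

A 6-joint arm with a two-finger parallel gripper is mounted at the origin on the work surface. World frame = base frame: x ahead of the robot, y to its left, z up, the work surface at z = 0. Lengths are in mm, angles in rad, forces in N, time in s.
With the tool pointing down it reaches from about 275 to 750 mm from the base axis. Payload 10.2 kg.
Tool frame: the origin (TCP) lies between the finger pads; the fingertips stand 17 mm ahead of it and the grasp point (between the pads) lies 2 mm behind it (tips_ahead is the distance from the TCP to the fingertips, in mm); z points along the fingers, y is the line along which they close (so a half turn about z gives the same grasp; the last joint's range is limited). The gripper opens to 85 mm and grips with 20 to 120 N. Pads are 22 mm wide; open, the fingers measure 114 mm over their backs; the gripper's body (76 mm by 85 mm) begins 54 mm behind the grasp point. The pads swing forward as they close: fully open they stand 13 mm farther back than shut.
Start: joints at [-1.549, 0.313, 1.498, -0, 1.331, -0.223], TCP at [127.227, -509.357, 248.294] pointing down, gripper open.
Joint ranges: [-2.94, 2.94], [-0.97, 2.17], [0.19, 2.56], [-1.23, 4.37], [0.02, 3.11], [-2.88, 2.88]. Speed limits (rad/s): [2.39, 2.39, 3.01, 3.14, 3.14, 3.14].

### API

Orientations are given as a unit quaternion [w, x, y, z].
In Python, from rig import sense, capture, finish_job, boxes_of, tips_ahead gives the robot as it stands.
- The arm moves only by the tool drive_tool, never from a script. Its argument "commands" is text: rows parted by semicolons, each of 7 numbers parted by spaces: the shift along the world's x, y, z in units of 0.1 m (1.0 is 0.1 m), then the turn, a rotation vector about the world's x, y, z in units of pi/4 rad (1.0 is pi/4 rad), then the opening in per cent of the stroke, from 0 (shut) to 100 (fully open). A call has 1 to 20 rows; each row shifts and turns the commanded pose from where the row before left it; what a row does not reach is not made up. A row lasts 1/12 s, in which the tool goes at most 41.7 mm and 7.16 degrees, less where a joint would pass 70% of its speed; a pose out of reach is approached as far as the arm can. A call with a number of a shift or a turn outside -1 to 1 is refused whole. A call with a gripper value outside its range is refused whole. The fingers move at their own pace and stop on an object; "force" is the grip in N (left out, the last holds). Time passes only in rows, so rows that do not move let the fingers close. It gives the time, the measured TCP pose, the force, the opening and the grip force at its end, in the units of the state.
- sense(): the state, without advancing time (a new reading comes with each control period).
- capture(name): name is "scene" or "top"; returns a dict with "pixels" (480x640x3 uint8, blue, green, red), "fov_y" (degrees; the focal length in pixels is half the picture's height over the tangent of half this angle, whatever the lens; pixels are square), "cx", "cy" (the principal point, pixels), "position" and "attitude" of the camera in the world. Camera axes: x right, y down, z forward; pixel columns grow to the right and rows downward; lengths in mm; the calibration is good to about 2 mm. A picture is of the moment at which its call begins. There is no depth.
- finish_job(): hands the job in; it is judged then, once.
Trained networks look in a picture, given as the dict that the camera call returned (one of the last four; its "shot" number tells which), for a name from the list of things; names that differ only in an ending like _2 or _b are one class to them, and where a whole thing is asked for, a point or a joint stands for the part that bears it (a point fixed in the world has none). Each returns a list of dicts, best first, with "confidence" (0 to 1); they miss things now and then, are a little off and sometimes report something else, mostly with a low value. They report only what shows in the picture. A call takes as long as a camera call. They do not tell look-alikes from the thing itself.
- boxes_of(picture, name): "position" ([column, row] in pixels, amid what is visible of it).
The state is a dict: "time_s": time; "joints": joint angles; "dq": joint speeds; "tau": joint torques, N m; "eef_pos": TCP position; "ee_rot": TCP orientation; "force": force on the tool from outside, world axes, zero at the start; "wrist_torque": the same for the moment, N m; "grip_width": opening from 0.0 (shut) to 1.0 (fully open); "grip_force": force on a finger pad.
Only numpy, scipy, OpenCV 4.12 (cv2) and the standard library are available. Lean on these libraries where they do the work, as an engineer would, in place of code of your own. Each camera call takes 0.05 s, during which the arm holds its last target. There are 200 camera calls.

### The job

On the shop counter a flat box of sweets stands at the open end of a wooden stock slide. Push it along the board, between the two guide rails, until it stands fully home and square against the end stop: the rails are freshly varnished and still wet, so neither the box nor the robot may touch them. Only push the box, never lift or tip it, and leave everything else on the counter where it stands.

Things in the scene. Friction and masses are not known exactly. Their poses are not given: they have to be found in the camera images.
- slide: Fixed light wooden board, 450 x 200 x 12 mm. Origin: its underside, on the lane's centre line. x points down the lane from the open end to the end stop (to the robot's left, within about 0.22 rad), y across, z up. Board from x = -240 to +210 mm; rails from x = -50 to +190 mm, free width between them 140 mm (y = -70 to +70). Before x = -50 mm the board is flat and open.
- rail_a: Guide rail on the slide's +y side: dark wooden strip 240 long x 12 wide x 24 mm tall, standing on the board (its top is 36 mm above the counter), its axes parallel to the slide's. Origin: centre of its underside, at slide x = +70, y = +76 mm. Wet varnish: not to be touched.
- rail_b: Guide rail on the slide's -y side, same as the other; origin at slide x = +70, y = -76 mm. Wet varnish: not to be touched.
- stop (a point): Middle of the end stop's face, at slide x = +190, y = 0 mm, at the top of the board (12 mm above the counter). The stop is a fixed wooden bar across the end of the lane, 40 mm tall above the board.
- carton: Loose box of sweets, cardboard, paler lid, brown band: 100 mm along its x, 108 along its y, 60 tall, 0.25 to 0.5 kg, on the board, too wide to grip. Origin: centre of its underside. Starts before the rails, x roughly down the lane (within 0.25 rad), up to 30 mm off the centre line. Home, its origin is at slide x = +140 mm. Dry friction: it stops when no longer pushed.
- tea_tin: Bystander: loose plain steel tin, 60 mm diameter, 70 mm tall, on the counter beside the rail on the slide's +y side. Origin: centre of its underside.
- mould: Bystander: loose wooden cake mould, 75 x 65 x 28 mm block with an 85 mm handle along its +x, on the counter beside the rail on the slide's -y side. Origin: underside, centre of the block.
- small_pack: Bystander: loose small paper-wrapped pack, 60 x 40 x 30 mm tall, on the counter beside the rail on the slide's +y side. Origin: centre of its underside.
- jar: Bystander: loose glass jar with a steel cap, 68 mm diameter, 95 mm tall, to the right of the slide or beyond its stop end. Origin: centre of its underside.
- cup: Bystander: loose white cup, 72 mm diameter, 75 mm tall, to the right of the slide or beyond its stop end. Origin: centre of its underside.
- bowl: Bystander: loose bowl, 110 mm diameter, 45 mm tall, to the right of the slide. Origin: centre of its underside.
- spoon: Bystander: loose steel spoon with a wooden handle, 170 mm long, lying along its x, to the right of the slide. Origin: its underside, near the middle.
Not all that is in view belongs to the job. Leave any black or red look-alike of the carton alone.

How it is judged (in metres and radians):
On the way:
1. the box passes along the middle of the lane, standing on the board between the rails (x of carton in the frame of slide between 0.01 and 0.1 m and y of carton in the frame of slide between -0.02 and 0.02 m and z of carton in the frame of slide below 0.018 m), for 0.05 s.
At the end, for the whole second after the job is handed in: The box stands flat and at rest on the board between the rails, its leading face within 5 mm of the end stop, within 16 mm of the lane's centre line and turned less than 0.06 rad from it; every bystander is within 15 mm of where it stood (x of carton in the frame of slide between 0.135 and 0.145 m and y of carton in the frame of slide between -0.016 and 0.016 m and z of carton in the frame of slide between 0.009 and 0.015 m and angle between the x axis of carton and the x axis of slide, either way round below 0.06 rad and angle between carton's own z axis and vertical below 0.03 rad and linear speed of carton below 0.01 m/s and distance of each of tea_tin, mould, small_pack, jar, cup, bowl, spoon from where it was at the start of the episode below 0.015 m); the robot touches nothing.
It fails at once if a guide rail is touched, by the box or the robot (contact force between any of rail_a, rail_b and anything else above 0.3 N).
It fails at once if the box is lifted off the board or tipped (z of carton in the frame of slide above 0.02 m or angle between carton's own z axis and vertical above 0.15 rad).
It fails at once if a bystander is moved by more than 15 mm (distance of any of tea_tin, mould, small_pack, jar, cup, bowl, spoon from where it was at the start of the episode above 0.015 m).
It also fails if it takes over 69 s, if anything falls off the work surface, if the arm or the gripper's body presses on something with over 40 N, if the wrist force passes 120 N, or if a joint passes its speed limit or range.

## Working session

There is one attempt and no reset: what is moved stays moved. The work goes in short steps, Python scripts to look and compute and a tool call to move; the robot and the scene stay as the last step left them, time stands still between calls to the robot, and variables do not carry over. Pictures are saved under pics/ and viewed, at most 10 in all, crops included, and the job is handed in when it is done.

Besides the shell and the picture viewer there is one more tool, called as a command line: name --argument value ..., lists and objects as JSON in quotes. drive_tool: Moves the arm, as the interface text tells. Shifts and turns lie within -1 to 1; 1 stands for 0.1 m of shift or pi/4 rad of turn. Its arguments: {"type":"object","properties":{"commands":{"type":"string"},"force":{"type":"number"}},"required":["commands"]}

```bash
mkdir -p pics
cat > h.py <<'E'
import numpy as np, cv2
from scipy.spatial.transform import Rotation as R
from rig import sense, capture, finish_job, boxes_of, tips_ahead
def cam(p):
    f=240/np.tan(np.radians(p['fov_y'])/2); q=np.array(p['attitude'],float)
    M=R.from_quat(q[[1,2,3,0]]).as_matrix() if q.size==4 else q.reshape(3,3)
    return f,M,np.array(p['position'],float)
def ray(p,uv,z):
    f,M,c=cam(p); d=M@np.array([(uv[0]-p['cx'])/f,(uv[1]-p['cy'])/f,1]); return c+d*(z-c[2])/d[2]
def proj(p,X):
    f,M,c=cam(p); v=(np.atleast_2d(X)-c)@M; return np.c_[p['cx']+f*v[:,0]/v[:,2],p['cy']+f*v[:,1]/v[:,2]]
E
python3 - <<'E'
from h import *
print(sense()['ee_rot'],tips_ahead() if callable(tips_ahead) else tips_ahead)
for n in('scene','top'):
    p=capture(n); cv2.imwrite(f'pics/{n}0.png',p['pixels']); print(n,{k:v for k,v in p.items() if k!='pixels'})
    for t in('slide','carton','rail_a','tea_tin','jar','cup','bowl','small_pack','mould','spoon'):
        print(t,[(np.round(b['position']),round(b['confidence'],2),np.round(ray(p,b['position'],30))) for b in boxes_of(p,t)])
E
```

```text
[-6.32987716e-04  9.92520742e-01  1.22074448e-01  6.65364883e-05] 17.0
scene {'fov_y': 52.25769848409729, 'cx': 321.8648967242074, 'cy': 241.74069721219686, 'position': array([1384.49223496,  -32.26053277,  642.38605476]), 'attitude': array([-0.34295763,  0.63769665,  0.60838088, -0.324955  ]), 'shot': 1}
slide [(array([365., 286.]), 0.72, array([627.,  92.,  30.]))]
carton [(array([267., 212.]), 0.82, array([ 325., -116.,   30.])), (array([204., 195.]), 0.71, array([ 227., -286.,   30.])), (array([271., 264.]), 0.67, array([546., -97.,  30.]))]
rail_a [(array([376., 253.]), 0.93, array([516., 130.,  30.])), (array([381., 297.]), 0.84, array([663., 120.,  30.]))]
tea_tin [(array([408., 234.]), 0.9, array([439., 217.,  30.]))]
jar [(array([493., 218.]), 0.56, array([380., 436.,  30.]))]
cup [(array([142., 310.]), 0.84, array([ 680., -333.,   30.]))]
bowl [(array([124., 267.]), 0.63, array([ 540., -405.,   30.])), (array([381., 298.]), 0.18, array([665., 118.,  30.]))]
small_pack [(array([362., 239.]), 0.79, array([457., 107.,  30.]))]
mould [(array([375., 330.]), 0.8, array([753.,  95
[... 482 characters left out ...]
 -106.,   30.])), (array([359., 210.]), 0.61, array([ 567., -102.,   30.]))]
rail_a [(array([286., 174.]), 0.8, array([669., 111.,  30.])), (array([276., 226.]), 0.79, array([515., 132.,  30.]))]
tea_tin [(array([246., 243.]), 0.7, array([462., 213.,  30.]))]
jar [(array([166., 260.]), 0.75, array([404., 430.,  30.]))]
cup [(array([442., 168.]), 0.9, array([ 705., -337.,   30.]))]
bowl [(array([471., 221.]), 0.86, array([ 548., -418.,   30.]))]
small_pack [(array([283., 254.]), 0.77, array([436., 107.,  30.])), (array([276., 228.]), 0.72, array([508., 129.,  30.]))]
mould [(array([295., 150.]), 0.82, array([744.,  88.,  30.]))]
spoon [(array([470., 276.]), 0.7, array([ 392., -411.,   30.]))]
```

Run:
```python
import cv2
a=cv2.imread('pics/top0.png'); cv2.imwrite('pics/tc.png',cv2.resize(a[130:310,210:410],None,fx=4,fy=4,interpolation=cv2.INTER_CUBIC)[:600])
a=cv2.imread('pics/scene0.png'); cv2.imwrite('pics/sc.png',cv2.resize(a[180:360,200:440],None,fx=3.3,fy=3.3,interpolation=cv2.INTER_CUBIC))
```

```text
(no output)
```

View pics/tc.png

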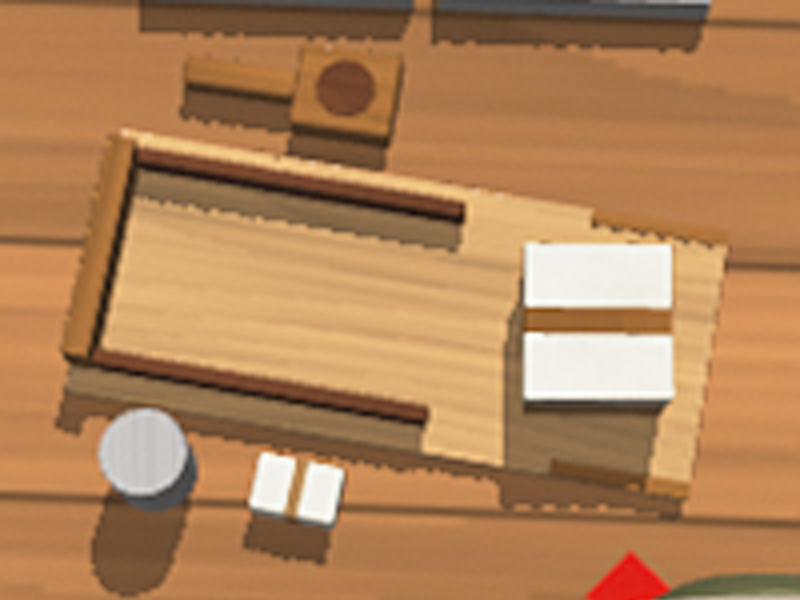

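View pics/sc.png

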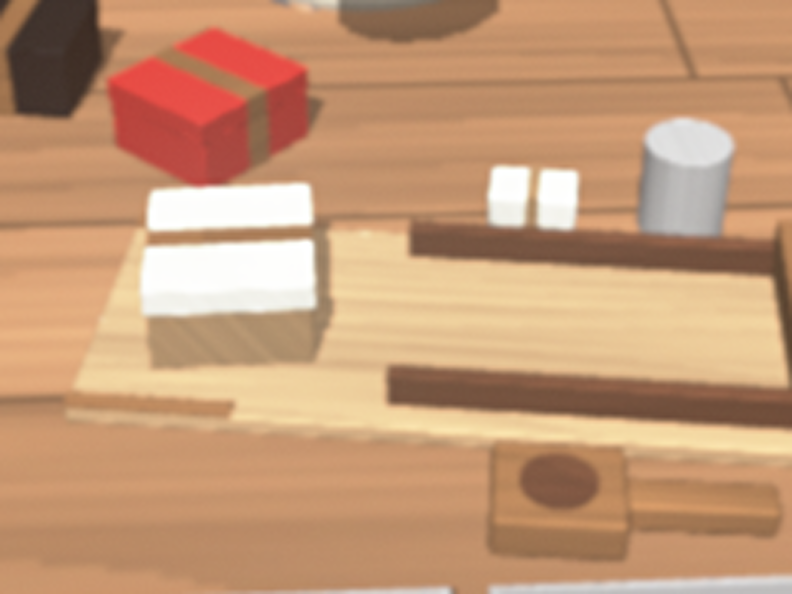

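View pics/top0.png

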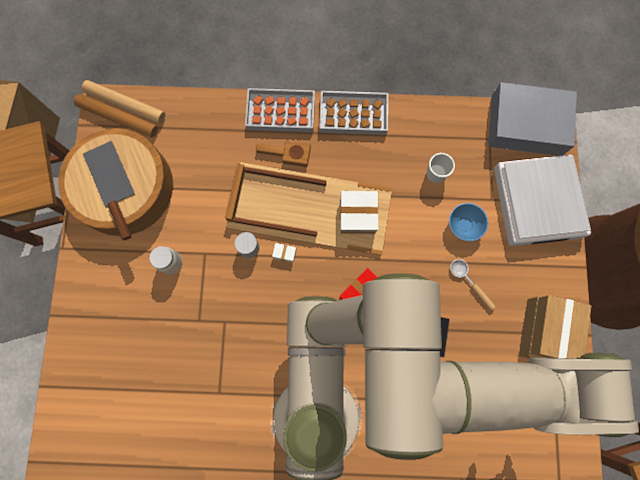

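The white-lidded carton stands on the board at top pixel (359,210). The look-alikes are the red box at (359,284) and the black one at (444,334). The white lid matches the description, and the crop confirms it. Next I fit the slide and carton poses from corner pixels.

```bash
cat >> h.py <<'E'
from scipy.optimize import least_squares
def tf(q,P): 
    P=np.atleast_2d(np.array(P,float)); c,s=np.cos(q[2]),np.sin(q[2])
    return np.c_[q[0]+c*P[:,0]-s*P[:,1],q[1]+s*P[:,0]+c*P[:,1],P[:,2]]
def fit(q0,obs):
    return least_squares(lambda q:np.concatenate([(proj(p,tf(q,P))-U).ravel() for p,P,U in obs]),q0,x_scale=[1,1,.01],loss='soft_l1')
L=[[50,-54,72],[-50,-54,72],[-50,54,72],[50,54,72]]
def drawbox(im,p,q,c,b=4):
    pass
E
python3 - <<'E'
from h import *
S=capture('scene');T=capture('top')
t=lambda a:np.array(a)/4+[210,130]-.4; s=lambda a:np.array(a)/3.3+[200,180]-.35
print('slide')
oT=(T,[[-240,-100,12],[-240,100,12],[-50,-76,36],[-50,76,36],[190,-82,36],[190,82,36]],t([[728,243],[688,497],[465,208],[428,411],[136,150],[93,355]]))
oS=(S,[[-240,100,12],[-240,-100,12]],s([[143,230],[68,397]]))
for o in([oT],[oS],[oT,oS]):
    r=fit([590,0,1.4],o); print(r.x.round(3),r.cost, r.fun.round(1)); 
q=r.x
cT=(T,L,t([[525,243],[671,243],[672,399],[525,399]]))
cS=(S,L,s([[316,289],[142,297],[150,190],[312,184]]))
for o in([cT],[cS],[cT,cS]):
    r=fit([567,-102,1.57],o);w=r.x; d=w[:2]-q[:2]; c_,s_=np.cos(q[2]),np.sin(q[2])
    print('carton',w.round(3),r.cost,'in slide',[c_*d[0]+s_*d[1],-s_*d[0]+c_*d[1],w[2]-q[2]], r.fun.round(1))
np.save('slide.npy',q)
def lines(im,p,q,f,off):
    for y in(-70,70): 
        for z in(12,36):
            cv2.polylines(im,[np.int32((proj(p,tf(q,[[-50,y,z],[190,y,z]]))-off)*f)],False,(0,255,0),1)
    cv2.polylines(im,[np.int32((proj(p,tf(q,[[-240,-100,12],[-240,100,12],[210,100,12],[210,-100,12]]))-off)*f)],True,(255,0,0),1)
    cv2.polylines(im,[np.int32((proj(p,tf(w,L))-off)*f)],True,(0,0,255),1)
a=cv2.resize(T['pixels'][155:255,215:405],None,fx=4,fy=4,interpolation=cv2.INTER_CUBIC);lines(a,T,q,4,[215,155])
b=cv2.resize(S['pixels'][220:325,200:460],None,fx=3,fy=3,interpolation=cv2.INTER_CUBIC)[:200*3];lines(b,S,q,3,[200,220])
n=max(a.shape[1],b.shape[1]); im=np.zeros((min(600,a.shape[0]+b.shape[0]),n,3),np.uint8); im[:a.shape[0],:a.shape[1]]=a; h=im.shape[0]-a.shape[0]; im[a.shape[0]:,:b.shape[1]]=b[:h]
cv2.imwrite('pics/ov.png',im)
E
```

```text
slide
[579.512  55.067   1.43 ] 4.611058901530719 [ 0.3 -2.9 -0.2  0.6  0.1 -0.  -0.1  0.4  0.6 -1.6 -0.8  1.7]
[573.032  57.168   1.431] 4.4059773452439615 [ 0.1 -4.9 -0.   1. ]
[579.291  56.023   1.427] 10.188174590629302 [ 0.  -2.6 -0.7  0.9 -0.1  0.1 -0.6  0.5  0.4 -1.7 -1.2  1.5 -0.4 -3.6
 -1.1  2.7]
carton [558.501 -99.033   1.6  ] 0.5702843227377126 in slide [np.float64(-156.43465642167934), np.float64(-1.6712608126590247), np.float64(0.1728168389188205)] [ 0.1  0.4 -0.3  0.7  0.1 -0.3  0.1 -0.6]
carton [560.387 -97.671   1.599] 2.7735808203307717 in slide [np.float64(-154.81652464650475), np.float64(-3.3428159894212293), np.float64(0.17263678927342752)] [-0.6 -0.6  0.6 -0.8  1.   1.3 -1.   1.2]
carton [558.941 -98.412   1.601] 3.7072033356737326 in slide [np.float64(-155.7568309350809), np.float64(-2.0178485836825892), np.float64(0.17410437932565825)] [-0.1  0.2 -0.6  0.5 -0.1 -0.5 -0.1 -0.8 -1.  -1.1  0.3 -1.2  0.7  0.9
 -1.4  0.8]
```

View pics/ov.png

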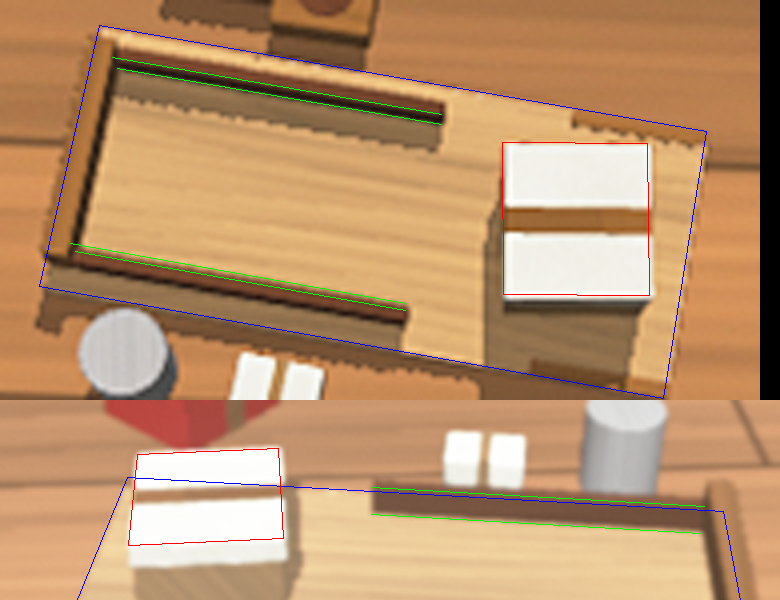

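The overlay fits. In the slide frame the carton is at about x=-156, y=-2, with yaw +0.17. The plan is to push with both fingers, half closed and spread across the lane, down low; the +y finger meets the rear corner first and squares the box.

drive_tool --commands "0.26 0.189 0 0 0 0.0943 65;0.26 0.189 0 0 0 0.0943 65;0.26 0.189 0 0 0 0.0943 65;0.26 0.189 0 0 0 0.0943 65;0.26 0.189 0 0 0 0.0943 65;0.26 0.189 0 0 0 0.0943 65;0.26 0.189 0 0 0 0.0943 65;0.26 0.189 0 0 0 0.0943 65;0.26 0.189 0 0 0 0.0943 65;0.26 0.189 0 0 0 0.0943 65;0.26 0.189 0 0 0 0.0943 65;0.26 0.189 0 0 0 0.0943 65;0.26 0.189 0 0 0 0.0943 65;0.26 0.189 0 0 0 0.0943 65;0.26 0.189 0 0 0 0.0943 65;0.26 0.189 0 0 0 0.0943 65;0 0 0 0 0 0 65;0 0 0 0 0 0 65"

```text
time_s: 2.7
eef_pos: [543.9, -206.0, 247.9]
ee_rot: [-0.0, 0.754, 0.656, -0.0]
force: [0.1, -0.2, -0.7]
grip_width: 0.651
grip_force: 0.0
```

```bash
cat >> h.py <<'E'
def toS(X,q):
    d=np.array(X[:2])-q[:2]; c,s=np.cos(q[2]),np.sin(q[2]); return np.array([c*d[0]+s*d[1],-s*d[0]+c*d[1]])
def stat():
    q=np.load('slide.npy'); s=sense(); M=R.from_quat(np.array(s['ee_rot'])[[1,2,3,0]]).as_matrix()
    y=M[:,1]; a=(np.arctan2(y[1],y[0])-q[2]-np.pi/2+np.pi/2)%np.pi-np.pi/2
    print('t',s['time_s'],'tcp',np.round(s['eef_pos'],1),'slide',toS(s['eef_pos'],q).round(1),'yaw err',round(a,4),'down',M[:,2].round(3),'F',np.round(s['force'],2),'g',s['grip_width'])
E
python3 - <<'E'
from h import *
stat()
E
```

```text
t 2.7 tcp [ 543.9 -206.   247.9] slide [-264.4   -2.6] yaw err 0.005 down [-0.  0. -1.] F [ 0.14 -0.24 -0.71] g 0.6510008796881808
```

drive_tool --commands "0 0 -0.34 0 0 0 65;0 0 -0.34 0 0 0 65;0 0 -0.34 0 0 0 65;0 0 -0.34 0 0 0 65;0 0 -0.34 0 0 0 65;0 0 -0.32 0 0 0 65;0 0 0 0 0 0 65;0 0 0 0 0 0 65"

```text
time_s: 3.37
eef_pos: [542.4, -207.5, 46.2]
ee_rot: [-0.001, 0.756, 0.655, -0.0]
force: [0.1, -0.9, 0.8]
grip_width: 0.65
grip_force: 0.0
```

drive_tool --commands "0.007 0.05 0 0 0 0 65;0.007 0.05 0 0 0 0 65;0.007 0.05 0 0 0 0 65;0.007 0.05 0 0 0 0 65;0.007 0.05 0 0 0 0 65;0.007 0.05 0 0 0 0 65;0.007 0.05 0 0 0 0 65;0.007 0.05 0 0 0 0 65;0.007 0.05 0 0 0 0 65;0.007 0.05 0 0 0 0 65;0.007 0.05 0 0 0 0 65;0.007 0.05 0 0 0 0 65;0.007 0.05 0 0 0 0 65;0.007 0.05 0 0 0 0 65;0 0 0 0 0 0 65;0 0 0 0 0 0 65"

```text
time_s: 4.7
eef_pos: [553.2, -136.4, 46.3]
ee_rot: [-0.0, 0.755, 0.656, 0.0]
force: [-0.8, 0.6, -0.1]
grip_width: 0.651
grip_force: 0.0
```

Run:
```python
from h import *
stat()
S=capture('scene');T=capture('top')
a=cv2.resize(T['pixels'][160:240,290:410],None,fx=4,fy=4,interpolation=cv2.INTER_CUBIC)
b=cv2.resize(S['pixels'][200:300,220:360],None,fx=5,fy=5,interpolation=cv2.INTER_CUBIC)
im=np.zeros((600,800,3),np.uint8); im[:320,:480]=a; cv2.imwrite('pics/p1.png',a); cv2.imwrite('pics/p1s.png',b)
```

```text
t 4.7 tcp [ 553.2 -136.4   46.3] slide [-194.2   -1.8] yaw err 0.0032 down [ 0.     0.001 -1.   ] F [-0.75  0.6  -0.09] g 0.6505106666385129
```

View pics/p1s.png

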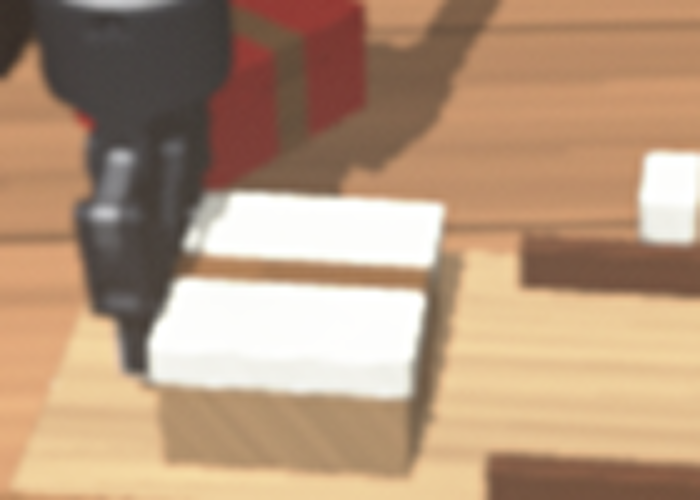

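View pics/p1.png

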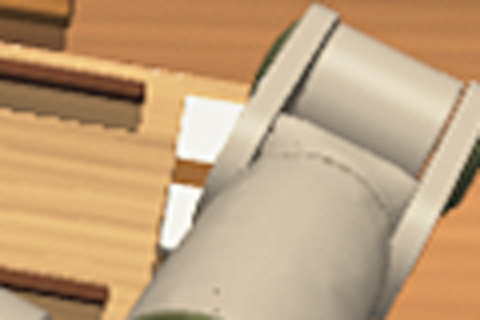

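Run:
```python
from h import *
q=np.load('slide.npy');S=capture('scene');T=capture('top')
t=lambda a:np.array(a)/4+[290,160]-.4; s=lambda a:np.array(a)/5+[220,200]-.4
oT=(T,[L[0],L[3]],t([[186,97],[161,249]])); oS=(S,L,s([[416,359],[150,346],[213,195],[443,205]]))
for o in([oT],[oS],[oT,oS]):
    r=fit([570,-70,1.43],o);print(r.x.round(3),toS(r.x,q).round(1),(r.x[2]-q[2]).round(3),r.fun.round(1))
```

```text
[569.506 -76.15    1.445] [-132.2   -9.3] 0.018 [-0.1  0.4  0.1 -0.4]
[569.276 -74.157   1.433] [-130.3   -8.8] 0.006 [-0.7  0.2  1.4 -0.1 -0.5 -0.2  0.2  0.2]
[569.126 -74.729   1.434] [-130.9   -8.7] 0.007 [-0.3  0.3 -0.7 -0.5 -1.   0.1  1.1 -0.1 -0.8 -0.2 -0.1  0.2]
```

The box is now square (yaw +0.01) but sits at y≈-9 mm. I'll push slightly diagonally to bring it back towards the centre line.

drive_tool --commands "-0.003 0.051 0 0 0 0 65;-0.003 0.051 0 0 0 0 65;-0.003 0.051 0 0 0 0 65;-0.003 0.051 0 0 0 0 65;-0.003 0.051 0 0 0 0 65;-0.003 0.051 0 0 0 0 65;-0.003 0.051 0 0 0 0 65;0 0 0 0 0 0 65;0 0 0 0 0 0 65"

```text
time_s: 5.65
eef_pos: [550.9, -100.7, 46.3]
ee_rot: [-0.0, 0.755, 0.656, 0.0]
force: [0.9, -0.7, 0.1]
grip_width: 0.649
grip_force: 0.0
```

Run:
```python
from h import *
stat()
S=capture('scene');T=capture('top')
a=cv2.resize(T['pixels'][160:235,290:390],None,fx=4,fy=4,interpolation=cv2.INTER_CUBIC)
b=cv2.resize(S['pixels'][210:310,230:370],None,fx=5,fy=5,interpolation=cv2.INTER_CUBIC)[:,:]
b=b[:,:700]; im=np.zeros((600,800,3),np.uint8); 
im[:300,400:800]=a; c=cv2.resize(b,(560,400)); im[200:600,:400]=0
im=np.zeros((600,800,3),np.uint8); im[:300,:400]=a; b4=cv2.resize(S['pixels'][225:300,235:370],None,fx=4,fy=4,interpolation=cv2.INTER_CUBIC); im[300:600,:540]=b4
cv2.imwrite('pics/p2.png',im)
```

```text
t 5.65 tcp [ 550.9 -100.7   46.3] slide [-159.2    5.6] yaw err 0.0036 down [-0.  0. -1.] F [ 0.87 -0.73  0.08] g 0.6490164570602371
```

View pics/p2.png

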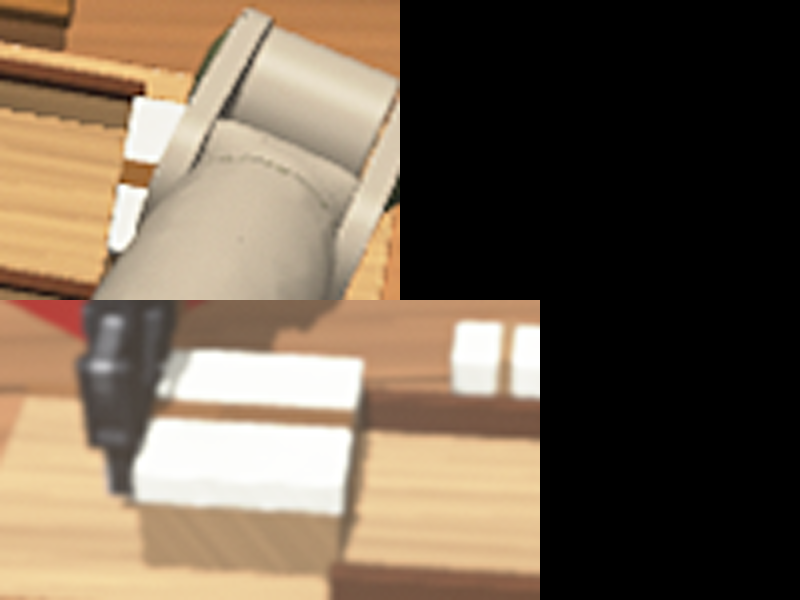

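Run:
```python
from h import *
q=np.load('slide.npy');S=capture('scene');T=capture('top')
t=lambda a:np.array(a)/4+[290,160]-.4; s=lambda a:np.array(a)/4+[235,225]-.4
oT=(T,[L[0],L[3]],t([[134,97],[109,250]])); oS=(S,L,s([[346,184],[134,172],[182,50],[363,60]]))
for o in([oT],[oS],[oT,oS]):
    r=fit([570,-40,1.43],o);print(r.x.round(3),toS(r.x,q).round(1),(r.x[2]-q[2]).round(3),r.fun.round(1))
```

```text
[568.112 -40.377   1.451] [-97.   -2.8] 0.024 [-0.1  0.5  0.1 -0.5]
[566.986 -37.915   1.418] [-94.7  -1.3] -0.009 [-0.7 -0.   1.3 -0.4 -0.9  0.1  0.5  0.4]
[566.906 -38.555   1.424] [-95.4  -1.3] -0.003 [-0.1  0.5 -1.1 -0.6 -0.9 -0.1  1.1 -0.3 -1.4  0.2  0.   0.3]
```

drive_tool --commands "0.0114 0.0792 0 0 0 0 65;0.0114 0.0792 0 0 0 0 65;0.0114 0.0792 0 0 0 0 65;0.0114 0.0792 0 0 0 0 65;0.0114 0.0792 0 0 0 0 65;0.0114 0.0792 0 0 0 0 65;0.0114 0.0792 0 0 0 0 65;0.0114 0.0792 0 0 0 0 65;0.0114 0.0792 0 0 0 0 65;0.0114 0.0792 0 0 0 0 65;0.0114 0.0792 0 0 0 0 65;0.0114 0.0792 0 0 0 0 65;0.0114 0.0792 0 0 0 0 65;0.0114 0.0792 0 0 0 0 65;0.0114 0.0792 0 0 0 0 65;0.0114 0.0792 0 0 0 0 65;0.0114 0.0792 0 0 0 0 65;0 0 0 0 0 0 65;0 0 0 0 0 0 65"

```text
time_s: 7.43
eef_pos: [570.3, 34.1, 46.2]
ee_rot: [-0.0, 0.755, 0.656, 0.0]
force: [-0.2, 0.7, -0.0]
grip_width: 0.645
grip_force: 0.0
```

Run:
```python
from h import *
stat()
S=capture('scene');T=capture('top')
im=np.zeros((600,800,3),np.uint8); im[:300,:480]=cv2.resize(T['pixels'][155:230,220:340],None,fx=4,fy=4,interpolation=cv2.INTER_CUBIC)
im[300:600,:640]=cv2.resize(S['pixels'][235:310,290:450],None,fx=4,fy=4,interpolation=cv2.INTER_CUBIC)
cv2.imwrite('pics/p3.png',im)
```

```text
t 7.4333 tcp [570.3  34.1  46.2] slide [-23.    5.8] yaw err 0.0038 down [-0.  0. -1.] F [-0.19  0.65 -0.  ] g 0.6451234219662075
```

View pics/p3.png

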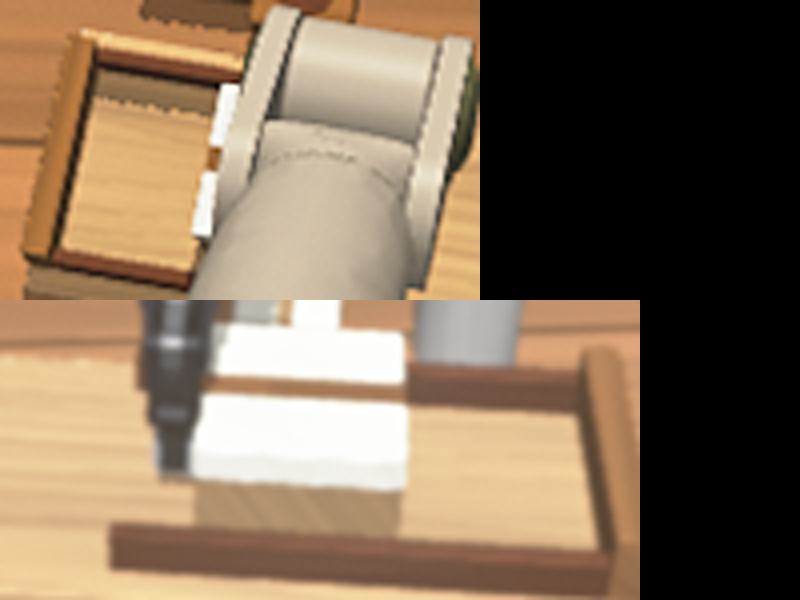

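Run:
```python
from h import *
q=np.load('slide.npy');S=capture('scene');T=capture('top')
t=lambda a:np.array(a)/4+[220,155]-.4; s=lambda a:np.array(a)/4+[290,235]-.4
oT=(T,[L[0],L[3]],t([[220,84],[193,236]])); oS=(S,L,s([[407,160],[192,152],[222,24],[404,31]]))
for o in([oT],[oS],[oT,oS]):
    r=fit([580,90,1.43],o);print(r.x.round(3),toS(r.x,q).round(1),(r.x[2]-q[2]).round(3),r.fun.round(1))
```

```text
[587.465  95.293   1.458] [40.  -2.5] 0.031 [-0.1  0.5  0.1 -0.5]
[586.194  97.112   1.409] [41.7 -0.9] -0.018 [-0.3  0.2  1.4 -1.5 -1.8 -0.1  0.3  1.3]
[586.074  96.707   1.421] [41.2 -0.9] -0.006 [ 0.2  0.4 -1.1 -0.7 -0.1  0.   1.5 -1.3 -2.3  0.  -0.2  1.1]
```

drive_tool --commands "0.0114 0.0792 0 0 0 0 65;0.0114 0.0792 0 0 0 0 65;0.0114 0.0792 0 0 0 0 65;0.0114 0.0792 0 0 0 0 65;0.0114 0.0792 0 0 0 0 65;0.0114 0.0792 0 0 0 0 65;0.0114 0.0792 0 0 0 0 65;0.0114 0.0792 0 0 0 0 65;0.0114 0.0792 0 0 0 0 65;0.0114 0.0792 0 0 0 0 65;0.0057 0.0396 0 0 0 0 65;0 0 0 0 0 0 65;0.0028 0.0198 0 0 0 0 65;0.0028 0.0198 0 0 0 0 65;0 0 0 0 0 0 65"

```text
time_s: 8.88
eef_pos: [582.9, 120.6, 46.3]
ee_rot: [-0.0, 0.755, 0.655, 0.0]
force: [-0.3, 0.8, -0.2]
grip_width: 0.649
grip_force: 0.0
```

drive_tool --commands "0.0028 0.0198 0 0 0 0 65;0.0028 0.0198 0 0 0 0 65;0 0 0 0 0 0 65;0 0 0 0 0 0 65"

```text
time_s: 9.22
eef_pos: [583.5, 124.6, 46.3]
ee_rot: [-0.0, 0.755, 0.656, 0.0]
force: [-0.4, 0.2, 0.9]
grip_width: 0.649
grip_force: 0.3
```

drive_tool --commands "0.0028 0.0198 0 0 0 0 65;0 0 0 0 0 0 65;0 0 0 0 0 0 65"

```text
time_s: 9.47
eef_pos: [583.7, 126.6, 46.3]
ee_rot: [-0.0, 0.755, 0.656, 0.0]
force: [0.5, -0.1, -1.4]
grip_width: 0.648
grip_force: 0.4
```

drive_tool --commands "0.0028 0.0198 0 0 0 0 65;0 0 0 0 0 0 65;0 0 0 0 0 0 65"

```text
time_s: 9.72
eef_pos: [584.0, 128.6, 46.3]
ee_rot: [-0.0, 0.755, 0.656, 0.0]
force: [-0.3, -2.0, -0.2]
grip_width: 0.645
grip_force: 0.5
```

drive_tool --commands "0.0028 0.0198 0 0 0 0 65;0 0 0 0 0 0 65;0 0 0 0 0 0 65"

```text
time_s: 9.97
eef_pos: [584.3, 130.6, 46.3]
ee_rot: [-0.0, 0.755, 0.656, 0.0]
force: [0.4, -1.1, 0.7]
grip_width: 0.651
grip_force: 0.5
```

drive_tool --commands "0.0028 0.0198 0 0 0 0 65;0 0 0 0 0 0 65;0 0 0 0 0 0 65"

```text
time_s: 10.22
eef_pos: [584.6, 132.6, 46.3]
ee_rot: [-0.0, 0.755, 0.656, 0.0]
force: [0.6, -1.0, 0.4]
grip_width: 0.65
grip_force: 0.5
```

drive_tool --commands "0.0028 0.0198 0 0 0 0 65;0 0 0 0 0 0 65;0 0 0 0 0 0 65"

```text
time_s: 10.47
eef_pos: [584.8, 133.9, 46.3]
ee_rot: [0.0, 0.755, 0.656, -0.0]
force: [-0.2, -5.4, 0.1]
grip_width: 0.651
grip_force: 2.8
```

Run:
```python
from h import *
stat()
S=capture('scene');T=capture('top')
im=np.zeros((600,800,3),np.uint8); im[:300,:480]=cv2.resize(T['pixels'][155:230,220:340],None,fx=4,fy=4,interpolation=cv2.INTER_CUBIC)
im[300:600,:640]=cv2.resize(S['pixels'][235:310,310:470],None,fx=4,fy=4,interpolation=cv2.INTER_CUBIC)
cv2.imwrite('pics/p4.png',im)
```

```text
t 10.4667 tcp [584.8 133.9  46.3] slide [77.9  5.7] yaw err 0.0033 down [-0.    -0.001 -1.   ] F [-0.23 -5.43  0.14] g 0.6512206952919143
```

View pics/p4.png

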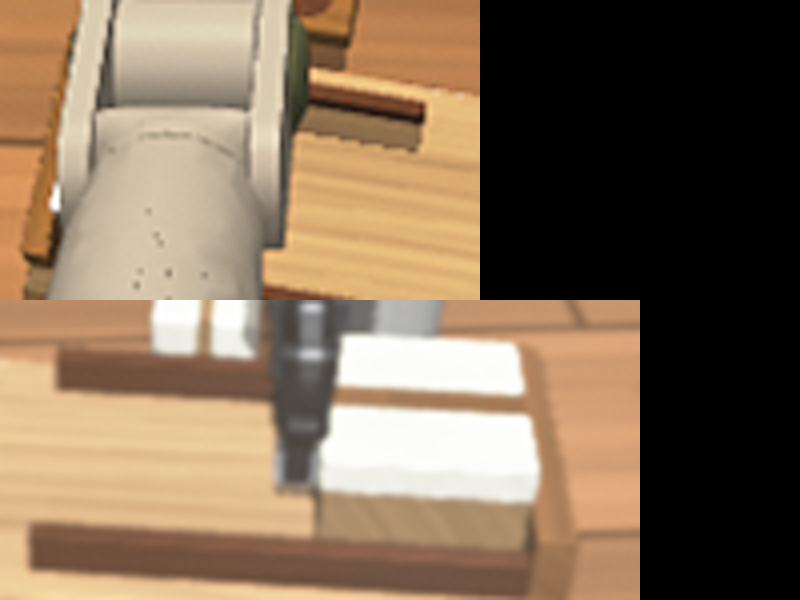

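The box is against the stop: the reaction is 5.4 N and the box stopped as it reached the bar. One small press, then I back off and lift clear.

drive_tool --commands "0.0014 0.01 0 0 0 0 65;0 0 0 0 0 0 65;0 0 0 0 0 0 65;-0.0057 -0.04 0 0 0 0 65;-0.0114 -0.08 0 0 0 0 65;-0.0114 -0.08 0 0 0 0 65;-0.0114 -0.08 0 0 0 0 65;-0.0114 -0.08 0 0 0 0 65;-0.0114 -0.08 0 0 0 0 65;-0.0114 -0.08 0 0 0 0 65;-0.0114 -0.08 0 0 0 0 65;0 0 0.3 0 0 0 65;0 0 0.3 0 0 0 65;0 0 0.3 0 0 0 65;0 0 0.3 0 0 0 65;0 0 0.3 0 0 0 65;0 0 0.3 0 0 0 65;0 0 0.2 0 0 0 65"

```text
time_s: 12.07
eef_pos: [576.7, 74.9, 249.5]
ee_rot: [0.001, 0.755, 0.656, 0.001]
force: [0.3, 0.7, 0.0]
grip_width: 0.65
grip_force: 0.0
```

drive_tool --commands "0 -0.3 0 0 0 0 65;0 -0.3 0 0 0 0 65;0 -0.3 0 0 0 0 65;0 -0.3 0 0 0 0 65;0 -0.3 0 0 0 0 65;0 -0.3 0 0 0 0 65;0 -0.3 0 0 0 0 65;0 -0.3 0 0 0 0 65;0 0 0 0 0 0 65"

```text
time_s: 12.82
eef_pos: [575.7, -169.8, 245.8]
ee_rot: [0.0, 0.757, 0.654, -0.001]
force: [0.0, -0.4, -0.3]
grip_width: 0.653
grip_force: 0.0
```

Run:
```python
from h import *
stat()
S=capture('scene');T=capture('top')
im=np.zeros((600,800,3),np.uint8); im[:300,:480]=cv2.resize(T['pixels'][155:230,220:340],None,fx=4,fy=4,interpolation=cv2.INTER_CUBIC)
im[300:600,:640]=cv2.resize(S['pixels'][235:310,310:470],None,fx=4,fy=4,interpolation=cv2.INTER_CUBIC)
cv2.imwrite('pics/p5.png',im)
```

```text
t 12.8167 tcp [ 575.7 -169.8  245.8] slide [-224.   -28.8] yaw err -0.0017 down [-0.    -0.001 -1.   ] F [ 0.05 -0.42 -0.35] g 0.6533984013528868
```

View pics/p5.png

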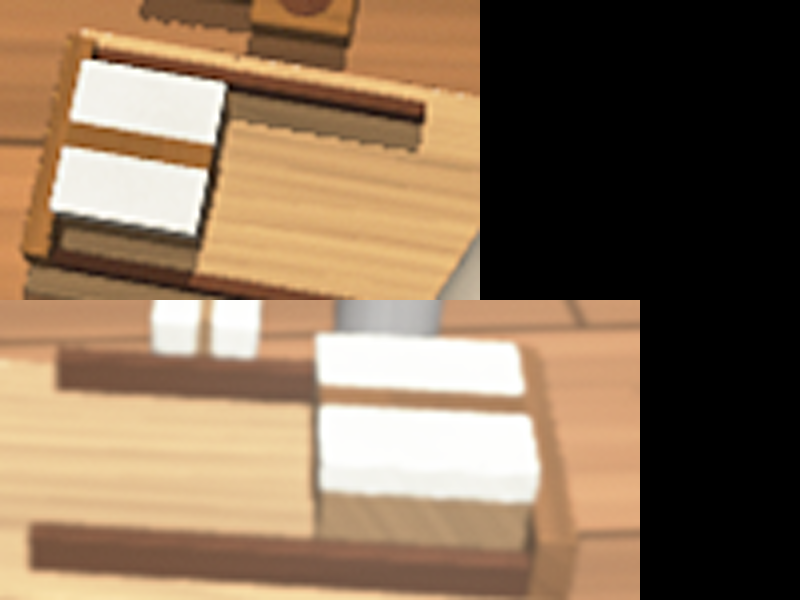

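The box stands flush against the stop, parallel to the rails and clear of both. The pack, tin and mould have not moved.

```bash
python3 -c "
from h import *
print(finish_job())"
```

```text
the job is handed in; nothing more can be done
None
```

I pushed the carton home against the end stop, square and near the lane's centre line, and handed the job in; the rig gave no verdict. In the pictures the rails look untouched, and the tin, pack and mould stand where they were. I did not check the jar, cup, bowl and spoon again, but the arm stayed clear of them.

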